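Seat a strap in the brazing jig and set its clamp nut

ROBOT

A 6-joint arm with a two-finger parallel gripper is mounted at the origin on the work surface. World frame = base frame: x ahead of the robot, y to its left, z up, the work surface at z = 0. Lengths are in m, angles in degrees, forces in N, time in s.
With the tool pointing down it reaches from about 0.25 to 0.775 m from the base axis. Payload 4 kg.
Tool frame: the origin (TCP) lies midway between the tips of the shut fingers; the grasp point (between the pads) lies 19 mm behind it; z points along the fingers, y is the line along which they close (so a half turn about z gives the same grasp; the last joint's range is limited). The gripper opens to 94 mm and grips with 3 to 60 N. Pads are 16 mm wide; open, the fingers measure 119 mm over their backs; the gripper's body (75 mm by 177 mm) begins 78 mm behind the grasp point.
Start: joints at [62.447, 4.996, 78.535, -0, 96.463, -5.907], TCP at [0.203, 0.511, 0.206] pointing down, gripper open.
Joint ranges: [-177.83, 177.83], [-43.37, 116.18], [15.69, 146.23], [-61.86, 241.86], [9.47, 152.12], [-147.06, 147.06]. Speed limits (degrees/s): [159.86, 159.86, 180, 180, 180, 180].

INTERFACE

Orientations are given as a 3x3 rotation matrix whose columns are the frame's x, y, z axes.
In Python, from bench import get_obs, viewer, workorder gives the robot as it stands.
- The arm moves only by the shell command python3 -m handwheel 'ROWS'. ROWS is JSON, a list of rows, each a list of 5 numbers: the shift along the tool's x, y, z in cm, then the turn about the tool's z in rad, then the opening, from -1 (shut) to 1 (fully open). A call has 1 to 10 rows; each row shifts and turns the commanded pose from where the row before left it, along the tool's axes as they then stand; what a row does not reach is not made up. A row lasts 1/12 s, in which the tool goes at most 41.7 mm and 7.16 degrees, less where a joint would pass 70% of its speed; a pose out of reach is approached as far as the arm can. A call is refused whole if a number of a shift passes 4.17 or a number of a turn 0.125, either way. A call with a gripper value outside its range is refused whole. The fingers move at their own pace and stop on an object; the grip force is fixed at half the most. Time passes only in rows, so rows that do not move let the fingers close. It gives the time, the measured TCP pose, the force, the opening and the grip force at its end, in the units of the state.
- get_obs(): the state, without advancing time (a new reading comes with each control period).
- viewer.get_image(name): name is "side" or "top" or "wrist"; returns the picture (400x640x3 uint8, red, green, blue); there is no depth.
- viewer.calibration(name): a dict with "camera_matrix" (3x3 intrinsics, pixels), "rvec" (rotation vector, rad) and "tvec" (3), from world to camera coordinates, as OpenCV has them. Camera axes: x right, y down, z forward; pixel columns grow to the right and rows downward; lengths in m; the calibration is good to about 2 mm. The wrist camera is an equidistant fisheye: a pixel r from the principal point sees the ray r / f radians off the axis. A picture is of the moment at which its call begins: read the wrist's pose just before it. calibration takes no time and is no camera call; for the wrist camera it gives the pose at the moment of the call.
- workorder.close_job(): hands the job in; it is judged then, once.
The state is a dict: "time": time; "joints": joint angles; "dq": joint speeds; "tau": joint torques, N m; "eef_pos": TCP position; "orientation": TCP orientation; "ft_force": force on the tool from outside, world axes, zero at the start; "ft_torque": the same for the moment, N m; "width": finger opening in m; "grip_force": force on a finger pad.
Only numpy, scipy, OpenCV 4.12 (cv2) and the standard library are available. Lean on these libraries where they do the work, as an engineer would, in place of code of your own. Each camera call takes 0.05 s, during which the arm holds its last target. There are 200 camera calls.

TASK

In the brazing jig, push the steel strap along its channel up against the end stop and keep it pressed there until the slow sprung locating pin has come fully up through its hole. Then let the strap go, screw the knurled clamp nut down (clockwise from above) until it bottoms out, and back it off a quarter turn so that the strap can grow when heated. Finish while still gripping the nut at that setting, the pin still up in the strap and the other tools and the tin left alone.

Things in the scene. Friction and masses are not known exactly. Their poses are not given: they have to be found in the camera images.
- jig: Fixed grey jig plate, top 20 mm above the bench; origin on the bench under the locating pin, z up. The plate covers x -75 to 95, y -180 to 160 mm. The strap's channel runs along y at x = 0, 39 mm wide, between two rails whose tops are 26 mm above the bench (y -105 to 125 mm). The stop is at the +y end, the nut's axis at x 55, y 50 mm.
- stop: Fixed dark steel end stop across the channel's +y end, 44 mm wide (x), 22 mm thick (y), from 20 to 54 mm above the bench. Its origin is at the foot of the face that the strap meets: x = 0, y = 130 mm in the jig's frame.
- strap: Loose steel strap, 0.27 to 0.42 kg, 36 (x) x 170 (y) x 5 mm, each end turned up into a flange 8 mm thick, tops 30 mm above its underside. Origin: centre of its underside; y points to the stop. A 14 mm hole lies at y = -45 mm. It lies in the channel 25 to 52 mm short of the stop; fully home its origin is at y = 45 mm in the jig's frame.
- strap_tail (a point): Centre of the outer (-y) face of the strap's tail flange, 18 mm above the strap's underside: push here towards the jig's +y with shut fingers, or grip the flange. The plate runs on at least 85 mm behind it.
- pin (a joint): Height (m) of the 10 mm brass locating pin that rises out of the plate at the jig's origin: 0 is down, flush with the plate under the strap; 0.012 is fully up, standing 7 mm proud of the strap's top face. A light spring (about 1 N) raises it by itself, slowly (about 1 s), once the strap's hole is over it; it needs no touch.
- nut (a joint): Angle (rad) of the knurled clamp nut, growing as it is screwed down (clockwise from above). It bottoms out hard at 4.0 and starts between 0.8 and 2.6. It sinks 4 mm a turn, takes about 0.1 N m to turn and stays where it is left.
- nut_grip (a point): On the nut's axis at the height to grip: 20 mm above its underside, 10 mm below its top. The nut is round knurled steel, 36 mm across, 30 mm tall, with a small rib on top. Under it come a 6 mm collar and the clamp bar, which sinks with it but does not turn; the bar's top is 26 mm below this point. A fixed 12 mm stud sticks out of the nut's top, its end 86 mm above the bench.
- tin: Bystander: a round tin 66 mm across and 70 mm tall, origin at its underside's centre. Leave it.
- hammer: Bystander: a hammer lying on the bench, about 0.26 m long along its x axis. Leave it.
- brush: Bystander: a hand brush lying on the bench, about 0.2 m long along its x axis. Leave it.
There are look-alikes about, which are no part of the job. There is more than one size of the strap; the one meant has the size given above.

How it is judged:
By the outcome, as a careful person would: the job done as asked, in the order asked, and still so for the second after the job is handed in, while the arm keeps its last pose, push and grip.
It also fails if it takes over 58 s, if anything falls off the work surface, if the arm or the gripper's body presses on something with over 40 N, if the wrist force passes 120 N, or if a joint passes its speed limit or range.

## Working session

There is one attempt and no reset: what is moved stays moved. The work goes in short steps, Python scripts to look and compute and a shell command to move; the robot and the scene stay as the last step left them, time stands still between calls to the robot, and variables do not carry over. Pictures are saved under pics/ and viewed, at most 10 in all, crops included, and the job is handed in when it is done.

```bash
mkdir -p pics; python3 - <<'E'
from bench import get_obs, viewer
import cv2,numpy as np
o=get_obs(); print({k:np.round(v,3).tolist() for k,v in o.items()})
for n in("top","side","wrist"):
    c=viewer.calibration(n); print(n,[np.round(np.array(c[k]),4).tolist() for k in("camera_matrix","rvec","tvec")])
    cv2.imwrite(f"pics/{n}0.png",viewer.get_image(n)[:,:,::-1])
E
```

```text
{'time': 0.0, 'joints': [62.447, 5.04, 78.624, -0.001, 96.463, -5.908], 'dq': [-0.072, 0.024, -0.006, -0.037, 0.032, 0.029], 'tau': [-0.001, -34.018, -30.243, 0.072, 0.033, -0.0], 'eef_pos': [0.203, 0.511, 0.204], 'orientation': [[-0.929, 0.369, -0.001], [0.369, 0.929, -0.002], [0.0, -0.002, -1.0]], 'ft_force': [0.774, 0.611, -1.279], 'ft_torque': [0.004, -0.02, -0.036], 'grip_force': 0.0, 'width': 0.094}
top [[[472.619, 0.0, 305.9529], [0.0, 472.619, 199.5598], [0.0, 0.0, 1.0]], [2.2029, -2.1399, 0.1227], [-0.0341, 0.5663, 1.2621]]
side [[[396.54, 0.0, 312.0113], [0.0, 396.54, 205.8071], [0.0, 0.0, 1.0]], [2.3657, -0.5901, 0.195], [-0.525, 0.2464, 0.9011]]
wrist [[[309.7069, 0.0, 323.5501], [0.0, 309.7069, 198.2195], [0.0, 0.0, 1.0]], [-2.4023, -1.6293, -0.2254], [-0.5489, -0.0275, 0.3928]]
```

View pics/top0.png

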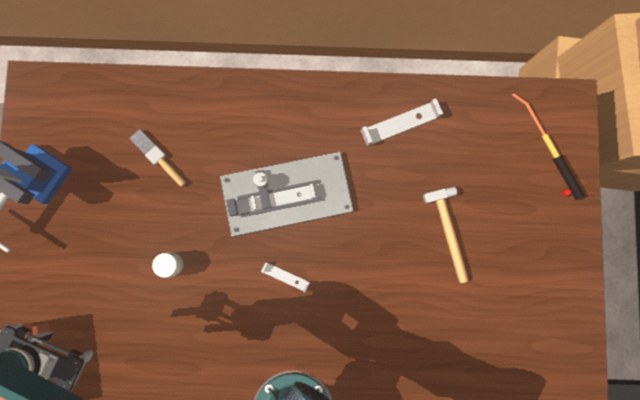

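View pics/side0.png

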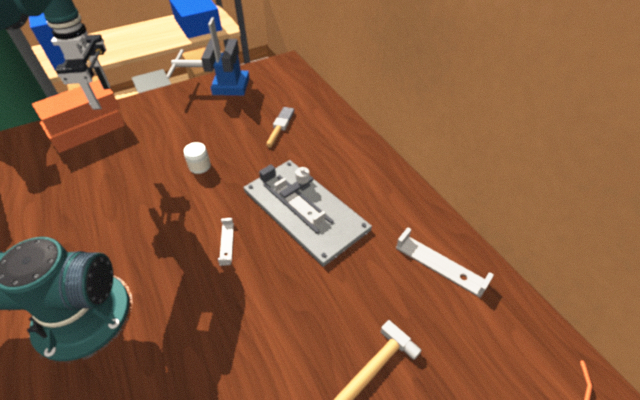

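The top view shows the jig plate centred near (287,194), with the stop at its left end (233,207), the nut at (260,178) and the strap's tail near (318,190). The side view agrees. Next I measure the plate outline and look at a magnified crop.

```bash
cat > h.py <<'E'
import cv2,numpy as np
from bench import get_obs, viewer
def cam(n):
    c=viewer.calibration(n); R=cv2.Rodrigues(np.array(c["rvec"],float))[0]
    return np.array(c["camera_matrix"],float),R,np.array(c["tvec"],float).ravel()
def ray(n,uv,z,c=None):
    K,R,t=c or cam(n); p=np.linalg.inv(K)@[uv[0],uv[1],1.]
    if n=="wrist":
        r=np.hypot(p[0],p[1]); p=np.array([p[0]/r*np.sin(r),p[1]/r*np.sin(r),np.cos(r)]) if r>1e-9 else p
    d=R.T@p; o=-R.T@t; return o+d*(z-o[2])/d[2]
def proj(n,P,c=None):
    K,R,t=c or cam(n); q=R@np.asarray(P,float)+t
    if n=="wrist":
        s=np.hypot(q[0],q[1]); th=np.arctan2(s,q[2]); p=np.array([q[0]/s*th,q[1]/s*th,1])
    else: p=q/q[2]
    return (K@p)[:2]
E
python3 - <<'E'
from h import *
im=cv2.imread("pics/top0.png"); hsv=cv2.cvtColor(im,cv2.COLOR_BGR2HSV)
m=((hsv[:,:,1]<60)&(hsv[:,:,2]>70)).astype(np.uint8)*255
m[:140]=0;m[245:]=0;m[:,:205]=0;m[:,365:]=0
cs,_=cv2.findContours(m,cv2.RETR_EXTERNAL,cv2.CHAIN_APPROX_NONE)
c=max(cs,key=cv2.contourArea); h=cv2.convexHull(c)
W=np.array([ray("top",p[0],.02)[:2] for p in h]).astype(np.float32)
r=cv2.minAreaRect(W); print(r); b=cv2.boxPoints(r);print(b)
# long axis dir, +y jig ~ world +y
e=[b[1]-b[0],b[2]-b[1]]; l=max(e,key=np.linalg.norm); y=l/np.linalg.norm(l); y*=np.sign(y[1]); x=np.array([y[1],-y[0]])
o=np.array(r[0])-x*.010+y*.010; print("origin",o,"y",y,"x",x)
for nm,P in dict(nut=(.055,.05,.08),pin=(0,0,.025),stop=(0,.13,.054)).items(): print(nm,proj("top",[*(o+x*P[0]+y*P[1]),P[2]]))
cr=cv2.resize(im[140:245,205:365],None,fx=5,fy=5,interpolation=cv2.INTER_CUBIC); cv2.imwrite("pics/topc.png",cr)
E
```

```text
((0.5834761261940002, 0.03706750273704529), (0.171546071767807, 0.3416164815425873), 13.305377006530762)
[[ 0.4606955   0.1835509 ]
 [ 0.53931546 -0.14889568]
 [ 0.70625675 -0.10941589]
 [ 0.6276368   0.22303069]]
origin [0.57144314 0.04449767] y [-0.230141   0.9731573] x [0.9731573 0.230141 ]
nut [259.82743729 178.68161601]
pin [283.33668279 197.46837524]
stop [235.24919857 206.01731416]
```

View pics/topc.png

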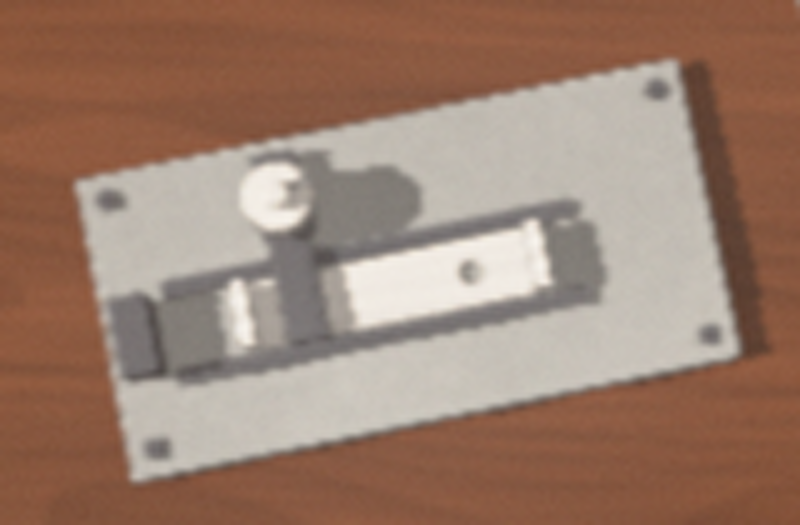

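The crop shows the tail flange's outer face at about (548,250) in the crop, which is (314.6,190) in the full picture. The hole is at (471,270), and the clamp bar lies across the strap's front half. The look-alike straps lie off the plate.

```bash
cat >> h.py <<'E'
O=np.array([.57144,.0445]); Y=np.array([-.230141,.973157]); X=np.array([Y[1],-Y[0]])
def toj(p): p=np.asarray(p); d=p[:2]-O; return np.round([d@X*1000,d@Y*1000,*(p[2:]*1000)],1)
def fromj(x,y,z): return np.array([*(O+X*x/1000+Y*y/1000),z/1000])
def st():
    o=get_obs(); R=np.array(o["orientation"]); f=np.array(o["ft_force"])
    print("t",round(o["time"],2),"jig",toj(np.array(o["eef_pos"])),"yaw err",round(np.degrees(np.arctan2(R[1,1],R[0,1]))-np.degrees(np.arctan2(Y[1],Y[0])),2),"F jig",np.round([f[:2]@X,f[:2]@Y,f[2]],1),"Tz",round(o["ft_torque"][2],3),"w",round(o["width"],4),"g",round(o["grip_force"],1),"j6",round(o["joints"][5],1))
E
python3 - <<'E'
from h import *
st()
for u,v,z in [(548,250,.045),(471,270,.025),(276,195,.08)]: print(toj(ray("top",(205+u/5,140+v/5),z)))
for z in (60,70,75,80,85): print(z,proj("side",fromj(55,50,z)),proj("top",fromj(55,50,z)))
E
python3 -m handwheel '[[0,0,0,-0.122,-1],[0,0,0,-0.122,-1],[0,0,0,-0.122,-1],[0,0,0,-0.122,-1],[0,0,0,-0.122,-1]]'; python3 -c "from h import *;st()"
```

```text
t 0.15 jig [-251.5  538.7  204.6] yaw err -34.95 F jig [-0.5 -0.1  0.4] Tz 0.008 w 0.094 g 0.0 j6 -5.9
[  0.6 -87.2  45. ]
[  0.6 -44.6  25. ]
[54.  49.2 80. ]
60 [300.54004386 175.10680956] [260.47760017 179.7890089 ]
70 [300.393508   172.51174543] [260.15463343 179.24027259]
75 [300.31947375 171.20064234] [259.99122429 178.96263245]
80 [300.24492148 169.88036531] [259.8265108  178.68277618]
85 [300.16984572 168.5508177 ] [259.6604773  178.40067712]
time: 0.57
eef_pos: [0.2028, 0.511, 0.205]
orientation: [[-0.972, -0.236, -0.0], [-0.236, 0.972, -0.001], [0.001, -0.001, -1.0]]
ft_force: [0.2, 0.9, -0.3]
width: 0.0639
grip_force: 0.0
t 0.57 jig [-251.4  538.8  205. ] yaw err 0.34 F jig [ 0.4  0.9 -0.3] Tz 0.002 w 0.0639 g 0.0 j6 -41.2
```

```bash
python3 -m handwheel '[[-1.26,-3.34,0,0,-1],[-1.26,-3.34,0,0,-1],[-1.26,-3.34,0,0,-1],[-1.26,-3.34,0,0,-1],[-1.26,-3.34,0,0,-1],[-1.26,-3.34,0,0,-1],[-1.26,-3.34,0,0,-1],[-1.26,-3.34,0,0,-1],[-1.26,-3.34,0,0,-1],[-1.26,-3.34,0,0,-1]]' >/dev/null; python3 -m handwheel '[[-1.26,-3.34,0,0,-1],[-1.26,-3.34,0,0,-1],[-1.26,-3.34,0,0,-1],[-1.26,-3.34,0,0,-1],[-1.26,-3.34,0,0,-1],[-1.26,-3.34,0,0,-1],[-1.26,-3.34,0,0,-1],[-1.26,-3.34,0,0,-1],[-1.26,-3.34,0,0,-1],[-1.26,-3.34,0,0,-1]]' >/dev/null; python3 -m handwheel '[[0,0,0,0,-1],[0,0,0,0,-1]]'; python3 - <<'E'
from h import *
st(); c=cam("wrist"); im=viewer.get_image("wrist")[:,:,::-1].copy()
cv2.imwrite("pics/w1.png",im)
for P in [(0,0,25),(0,130,54),(0,130,20),(55,50,80),(0,-85,50),(-75,-180,20),(95,-180,20)]: print(P,proj("wrist",fromj(*P),c))
E
```

```text
time: 2.4
eef_pos: [0.6019, -0.0823, 0.2038]
orientation: [[-0.974, -0.227, -0.003], [-0.227, 0.974, 0.001], [0.002, 0.002, -1.0]]
ft_force: [-1.2, 0.1, 0.3]
width: 0.0005
grip_force: 0.0
t 2.4 jig [   0.5 -130.4  203.8] yaw err -0.16 F jig [-1.1  0.4  0.3] Tz 0.008 w 0.0005 g 0.0 j6 -116.3
(0, 0, 25) [428.86483872 180.70410402]
(0, 130, 54) [526.00975384 187.06378625]
(0, 130, 20) [512.28994023 181.11046937]
(55, 50, 80) [477.990461   237.62751864]
(0, -85, 50) [364.00169905 185.25429015]
(-75, -180, 20) [280.53394406 117.50151429]
(95, -180, 20) [285.50819555 251.35292376]
```

View pics/w1.png

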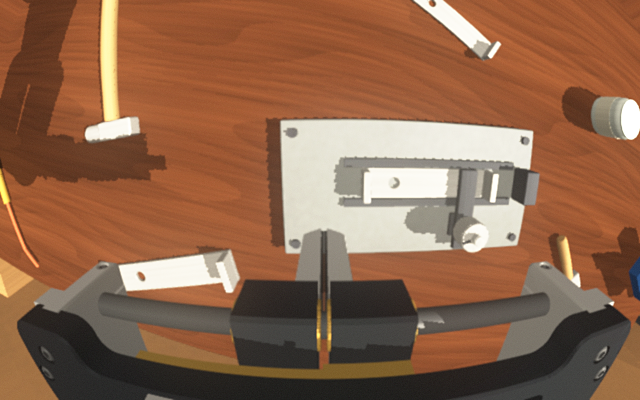

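The wrist view agrees with the jig frame: plate corner at (281,118), tail flange at about x=366, hole at (394,182), nut top at about (474,234). The channel behind the tail is clear, so I descend.

```bash
python3 -m handwheel '[[0,0,3.4,0,-1],[0,0,3.4,0,-1],[0,0,3.4,0,-1],[0,0,3.4,0,-1],[0,0,3.3,0,-1],[0,0,0,0,-1],[0,0,0,0,-1]]' >/dev/null;  python3 -c "from h import *;st()"; python3 -m handwheel '[[0.05,0.7,0,0,-1],[0,0.7,0,0,-1],[0,0.4,0,0,-1],[0,0.4,0,0,-1],[0,0.4,0,0,-1],[0,0.4,0,0,-1]]' >/dev/null;  python3 -c "from h import *;st()"
```

```text
t 3.03 jig [  -0.9 -126.8   35. ] yaw err 0.09 F jig [-0.2  0.3  0.5] Tz 0.049 w 0.0005 g 0.0 j6 -116.3
t 3.53 jig [  0.7 -98.6  37.4] yaw err 0.01 F jig [-0.3  0.6  0.9] Tz 0.006 w 0.0002 g 0.0 j6 -113.7
```

```bash
for i in 1; do python3 -m handwheel '[[0,0.4,0.02,0,-1],[0,0.4,0.02,0,-1],[0,0.4,0.02,0,-1]]' >/dev/null;  python3 -c "from h import *;st()"; python3 -m handwheel '[[0,0.4,0,0,-1],[0,0.4,0,0,-1],[0,0.4,0,0,-1]]' >/dev/null;  python3 -c "from h import *;st()"; python3 -m handwheel '[[0,0.4,0,0,-1],[0,0.4,0,0,-1]]' >/dev/null;  python3 -c "from h import *;st()"; done
```

```text
t 3.78 jig [  0.7 -87.6  36.5] yaw err -0.02 F jig [-0.2 -3.3  1.3] Tz -0.042 w 0.0003 g 1.3 j6 -112.6
t 4.03 jig [  0.3 -74.8  35.9] yaw err -0.01 F jig [ 0.6 -2.8  1. ] Tz -0.051 w 0.0006 g 1.2 j6 -111.5
t 4.2 jig [  0.2 -66.6  35.8] yaw err -0.0 F jig [-0.  -2.4  1.2] Tz 0.016 w 0.0006 g 1.2 j6 -110.8
```

```bash
python3 -m handwheel '[[0,0.4,0,0,-1],[0,0.3,0,0,-1]]' >/dev/null;  python3 -c "from h import *;st()"; for i in 1; do python3 -m handwheel '[[0,0.2,0,0,-1],[0,0.2,0,0,-1]]' >/dev/null;  python3 -c "from h import *;st()"; python3 -m handwheel '[[0,0.15,0,0,-1],[0,0.15,0,0,-1]]' >/dev/null;  python3 -c "from h import *;st()"; done
```

```text
t 4.37 jig [  0.2 -59.4  35.8] yaw err 0.01 F jig [-0.8 -2.1  1.5] Tz -0.008 w 0.0003 g 1.2 j6 -110.2
t 4.53 jig [  0.2 -55.7  35.8] yaw err 0.01 F jig [-0.7 -2.7  1.5] Tz -0.045 w 0.0003 g 1.2 j6 -109.8
t 4.7 jig [  0.2 -53.6  35.8] yaw err 0.0 F jig [-0.1 -7.5  0.4] Tz -0.019 w 0.0002 g 3.2 j6 -109.5
```

```bash
python3 -m handwheel '[[0,0.1,0,0,-1],[0,0.1,0,0,-1]]' >/dev/null;  python3 -c "from h import *;st()"; python3 -m handwheel '[[0,0.1,0,0,-1],[0,0.0,0,0,-1]]' >/dev/null;  python3 -c "from h import *;st()"; python3 -c "
from h import *
c=cam('top');im=viewer.get_image('top')[:,:,::-1]
cv2.imwrite('pics/t2.png',cv2.resize(im[140:245,205:365],None,fx=4,fy=4,interpolation=cv2.INTER_CUBIC))
im=viewer.get_image('side')[:,:,::-1]
cv2.imwrite('pics/s2.png',cv2.resize(im[140:270,230:380],None,fx=4,fy=4,interpolation=cv2.INTER_CUBIC))
im=viewer.get_image('wrist')[:,:,::-1];cv2.imwrite('pics/w2.png',im)"
```

```text
t 4.87 jig [  0.3 -53.7  35.9] yaw err -0.03 F jig [ 0.7 -9.2 -0.3] Tz -0.004 w 0.0002 g 4.9 j6 -109.4
t 5.03 jig [  0.5 -53.7  36. ] yaw err -0.05 F jig [  1.5 -10.1   0.3] Tz 0.005 w 0.0006 g 5.0 j6 -109.3
```

View pics/w2.png

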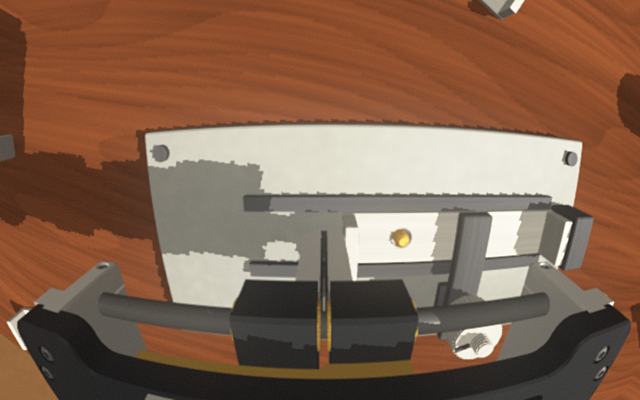

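The wrist view shows the brass pin in the strap's hole at (401,238) and the strap's head flange against the stop at about (563,243). The strap is home, so I press a little harder and hold.

```bash
python3 -m handwheel '[[0,0.1,0,0,-1],[0,0.1,0,0,-1],[0,0,0,0,-1],[0,0,0,0,-1],[0,0,0,0,-1],[0,0,0,0,-1],[0,0,0,0,-1],[0,0,0,0,-1],[0,0,0,0,-1],[0,0,0,0,-1]]' >/dev/null; python3 -c "from h import *;st()"; python3 -m handwheel '[[0,0,0,0,-1],[0,0,0,0,-1],[0,0,0,0,-1],[0,0,0,0,-1],[0,0,0,0,-1],[0,0,0,0,-1],[0,0,0,0,-1],[0,0,0,0,-1],[0,0,0,0,-1],[0,0,0,0,-1]]' >/dev/null;  python3 -c "from h import *;st()"; python3 -m handwheel '[[0,0,0,0,-1],[0,0,0,0,-1],[0,0,0,0,-1],[0,0,0,0,-1],[0,0,0,0,-1],[0,0,0,0,-1],[0,0,0,0,-1],[0,0,0,0,-1],[0,0,0,0,-1],[0,0,0,0,-1]]' >/dev/null; python3 -c "
from h import *
st();c=cam('wrist')
for z in (20,25,32):print(proj('wrist',fromj(0,0,z),c))
a=cv2.imread('pics/w2.png');im=viewer.get_image('wrist')[:,:,::-1];cv2.imwrite('pics/w3.png',im)
cv2.imwrite('pics/w23.png',cv2.resize(np.vstack([a[190:290,340:500],im[190:290,340:500]]),None,fx=2.9,fy=2.9,interpolation=cv2.INTER_CUBIC))"
```

```text
t 6.02 jig [  0.6 -53.6  36.2] yaw err -0.09 F jig [  0.7 -13.7  -0.1] Tz 0.037 w 0.0004 g 6.9 j6 -109.1
t 6.85 jig [  0.6 -53.6  36.2] yaw err -0.09 F jig [  0.9 -14.3  -0.4] Tz 0.047 w 0.0008 g 6.9 j6 -109.1
t 7.68 jig [  0.6 -53.6  36.2] yaw err -0.1 F jig [  0.9 -14.1  -1.2] Tz -0.012 w 0.0008 g 6.9 j6 -109.1
[400.89436231 231.27486621]
[402.50878392 234.01973341]
[404.88053734 238.06485325]
```

View pics/w23.png

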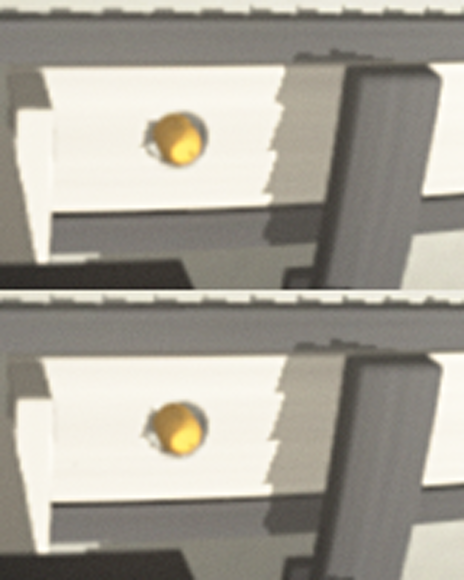

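```bash
python3 - <<'E'
from h import *
c=cam('wrist')
def prof(f):
    im=cv2.imread(f) if isinstance(f,str) else f
    h=cv2.cvtColor(im,cv2.COLOR_BGR2HSV); m=((h[:,:,1]>90)&(h[:,:,0]>12)&(h[:,:,0]<35)).astype(np.uint8); m[:225]=0;m[252:]=0;m[:,:385]=0;m[:,420:]=0
    n,l,s,ce=cv2.connectedComponentsWithStats(m); i=1+np.argmax(s[1:,4]); return s[i],ce[i]
print(prof('pics/w2.png'),prof('pics/w3.png'))
for z in (20,25,32):
    e=[proj('wrist',fromj(*p,z),c) for p in((-5,0),(5,0),(0,-5),(0,5),(0,-7),(0,7),(-7,0),(7,0))]; print(z,[np.round(q,1).tolist() for q in e])
K,R,t=cam('side');print('cam side',toj(-R.T@t))
im=viewer.get_image('side')[:,:,::-1];print(proj('side',fromj(0,0,25)),proj('side',fromj(0,0,32)))
cv2.imwrite('pics/s3.png',np.vstack([cv2.resize(im[175:220,270:340],None,fx=8,fy=6.5,interpolation=cv2.INTER_CUBIC),]))
cv2.imwrite('pics/w4.png',cv2.resize(cv2.imread('pics/w3.png')[215:260,370:430],None,fx=10,fy=10,interpolation=cv2.INTER_NEAREST))
E
```

```text
(array([393, 229,  17,  18, 214], dtype=int32), array([400.89252336, 237.6682243 ])) (array([393, 229,  17,  18, 214], dtype=int32), array([400.86915888, 237.58878505]))
20 [[401.5, 224.6], [400.3, 237.9], [393.9, 231.4], [407.8, 231.2], [391.1, 231.4], [410.5, 231.1], [401.7, 221.8], [400.1, 240.5]]
25 [[403.1, 227.2], [401.9, 240.7], [395.4, 234.1], [409.5, 233.9], [392.6, 234.2], [412.3, 233.8], [403.4, 224.4], [401.6, 243.4]]
32 [[405.5, 231.1], [404.2, 244.9], [397.6, 238.2], [412.1, 237.9], [394.6, 238.3], [415.0, 237.8], [405.8, 228.2], [403.9, 247.7]]
cam side [-422.  -570.2  833.1]
[297.29761885 203.57917045] [297.17712533 201.87066505]
```

View pics/w4.png

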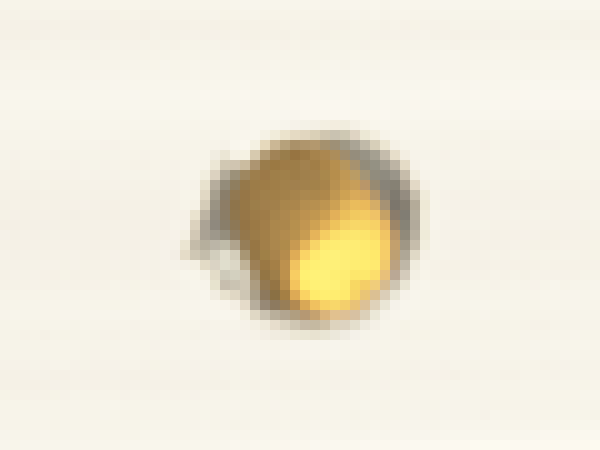

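The crop shows the pin's bright top at about (404,241.5) in full-picture pixels, offset (2.7,4.0) px from the hole centre. The shift expected for 7 mm proud is (2.4,4.1) px, and it hasn't changed since the last frame, so the pin is fully up. I back away and rise.

```bash
python3 -m handwheel '[[0,-0.5,0,0,-1],[0,-1,0,0,-1],[0,-2,0,0,-1],[0,0,-3.5,0,-1],[0,0,-3.5,0,-1],[0,0,-3.5,0,-1],[0,0,-3.5,0,0],[0,0,0,0,1]]' >/dev/null; python3 -c "from h import *;st()"; python3 -m handwheel '[[-1,2.4,0,0,1],[-1,2.4,0,0,1],[-1,2.4,0,0,1],[-1,2.4,0,0,1],[-1,2.4,0,0,1],[0,0,0,0,1],[0,0,0,0,1]]' >/dev/null; python3 - <<'E'
from h import *
st();c=cam('wrist');im=viewer.get_image('wrist')[:,:,::-1];cv2.imwrite('pics/w5.png',im)
for P in[(0,0,25),(0,0,32),(55,50,60),(55,50,70),(55,50,80),(55,50,86)]:print(P,proj('wrist',fromj(*P),c))
E
```

```text
t 8.45 jig [  3.7 -83.8 184.8] yaw err 0.03 F jig [0.5 0.8 0.7] Tz -0.012 w 0.0106 g 0.0 j6 -112.3
t 9.03 jig [ 49.9  38.5 174.6] yaw err 0.17 F jig [-0.  -0.1  0.1] Tz -0.014 w 0.057 g 0.0 j6 -100.0
(0, 0, 25) [287.32384639 141.27142429]
(0, 0, 32) [286.56556127 141.88536968]
(55, 50, 60) [334.93727394 199.93441299]
(55, 50, 70) [335.31942075 202.82235126]
(55, 50, 80) [335.72627644 205.90249913]
(55, 50, 86) [335.98322967 207.85071958]
```

View pics/w5.png

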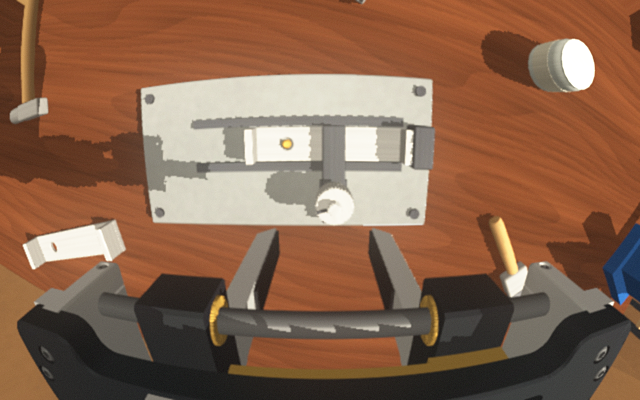

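View composite.

The strap is still home and the pin is still up at (287,144). The nut's top is at about (334,206). One close crop of the nut will give its height.

```bash
python3 - <<'E'
from h import *
a=cv2.imread('pics/w5.png')[180:240,300:370]; b=viewer.get_image('side')[:,:,::-1][155:200,270:340]
b=cv2.imread('pics/s2.png') if 0 else cv2.imread('pics/side0.png')[155:215,265:335]
cv2.imwrite('pics/n.png',np.vstack([cv2.resize(q,None,fx=5,fy=5,interpolation=cv2.INTER_CUBIC) for q in(a,b)]))
c=cam('side')
for z in (26,30,40,50,60,65,70,75,80,86):
  print(z,proj('side',fromj(55,50,z),c).round(1))
E
```

```text
26 [301.  183.7]
30 [301.  182.7]
40 [300.8 180.2]
50 [300.7 177.7]
60 [300.5 175.1]
65 [300.5 173.8]
70 [300.4 172.5]
75 [300.3 171.2]
80 [300.2 169.9]
86 [300.2 168.3]
```

View pics/n.png

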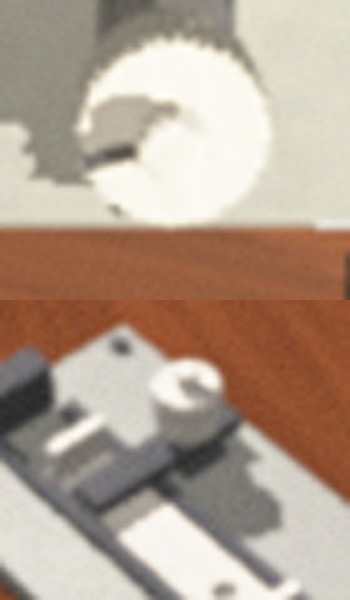

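Nut top reads about z 73 mm from both views, so the grip point is about 63 mm and the TCP should be about 44 mm high. I descend in two stages.

```bash
python3 -m handwheel '[[-0.5,1.15,2,0,1],[0,0,2,0,1],[0,0,2,0,1],[0,0,1,0,1],[0,0,0,0,1],[0,0,0,0,1]]' >/dev/null; python3 - <<'E'
from h import *
st();c=cam('wrist');im=viewer.get_image('wrist')[:,:,::-1];cv2.imwrite('pics/w6.png',im)
for P in[(0,0,32),(55,50,73),(-75,160,20),(-75,-180,20),(0,130,54)]:print(P,proj('wrist',fromj(*P),c))
h=cv2.cvtColor(im,cv2.COLOR_BGR2HSV);m=((h[:,:,1]>110)&(h[:,:,0]>17)&(h[:,:,0]<32)&(h[:,:,2]>150)).astype(np.uint8);m[200:]=0
n,l,s,ce=cv2.connectedComponentsWithStats(m);print([(s[i].tolist(),ce[i].round(1)) for i in range(1,n) if s[i,4]>15])
g=cv2.cvtColor(im,cv2.COLOR_BGR2GRAY)
print(cv2.HoughCircles(cv2.medianBlur(g,3),cv2.HOUGH_GRADIENT,1,60,param1=120,param2=18,minRadius=22,maxRadius=48))
E
```

```text
t 9.63 jig [ 54.8  47.6 105.6] yaw err -0.08 F jig [-0.3 -0.3  0.4] Tz 0.021 w 0.094 g 0.0 j6 -98.9
(0, 0, 32) [265.79114714 144.29223942]
(55, 50, 73) [326.71448479 224.53523255]
(-75, 160, 20) [449.37371581  62.74642003]
(-75, -180, 20) [99.66085812 80.78827359]
(0, 130, 54) [428.99702378 148.1457276 ]
[([260, 141, 13, 12, 112], array([266.1, 146.2]))]
[[[511.5 310.5  46.3]
  [592.5  52.5  36.3]
  [ 56.5 353.5  43.8]
  [393.5 146.5  23.6]
  [322.5 228.5  22.4]]]
```

View pics/w6.png

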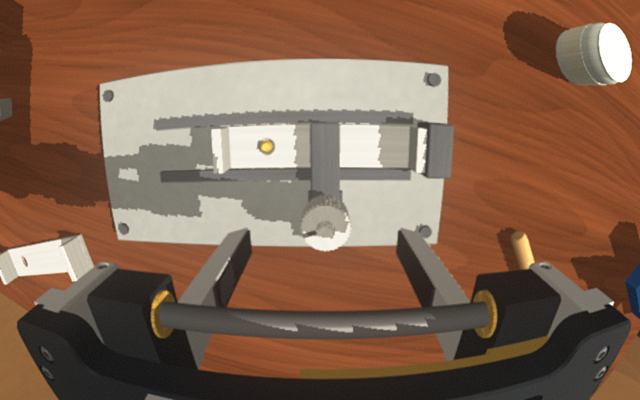

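This is the last picture I'll view. The nut's top is at about (327,226), between the open fingertips at (250,235) and (397,235), so about 2.4 mm more +y is needed. The pin is up at (266,146).

```bash
python3 -m handwheel '[[-0.05,0.24,1,0,1],[0,0,2,0,1],[0,0,2,0,1],[0,0,1.1,0,1],[0,0,0,0,1],[0,0,0,0,1]]' >/dev/null; python3 -c "from h import *;st()"; python3 -m handwheel '[[0,0,0,0,-1],[0,0,0,0,-1],[0,0,0,0,-1],[0,0,0,0,-1],[0,0,0,0,-1],[0,0,0,0,-1],[0,0,0,0,-1],[0,0,0,0,-1],[0,0,0,0,-1],[0,0,0,0,-1]]' >/dev/null; python3 -c "from h import *;st()"
```

```text
t 10.18 jig [55.7 51.  44.8] yaw err 0.0 F jig [-0.   0.5  0.6] Tz -0.031 w 0.0937 g 0.0 j6 -98.6
t 11.02 jig [55.7 48.8 44.8] yaw err -0.03 F jig [-0.4 -4.3 -0.7] Tz 0.033 w 0.0355 g 30.0 j6 -98.6
```

```bash
python3 -m handwheel '[[0,-0.2,0,0,-1],[0,0,0,0,-1]]' >/dev/null; python3 -c "from h import *;st()"; python3 -m handwheel '[[0,0,0.006,0.1,-1],[0,0,0.006,0.1,-1],[0,0,0.006,0.1,-1],[0,0,0.006,0.1,-1],[0,0,0,0,-1]]' >/dev/null; python3 -c "from h import *;st()"; python3 -m handwheel '[[0,0,0.006,0.1,-1],[0,0,0.006,0.1,-1],[0,0,0.006,0.1,-1],[0,0,0.006,0.1,-1],[0,0,0,0,-1]]' >/dev/null; python3 -c "from h import *;st()"
```

```text
t 11.18 jig [55.7 48.8 44.8] yaw err -0.02 F jig [-0.5 -1.2 -0.4] Tz -0.005 w 0.036 g 30.0 j6 -98.8
t 11.6 jig [55.9 49.5 44.6] yaw err -23.0 F jig [ 0.5  0.5 -0.9] Tz -0.066 w 0.0354 g 30.0 j6 -75.8
t 12.02 jig [56.3 50.1 44.3] yaw err -45.77 F jig [ 1.7  2.5 -1.1] Tz -0.071 w 0.0358 g 30.0 j6 -53.0
```

```bash
python3 -m handwheel '[[0,0.1,0.006,0.1,-1],[0,0,0.006,0.1,-1],[0,0,0.006,0.1,-1],[0,0,0.006,0.1,-1],[0,0,0,0,-1]]' >/dev/null; python3 -c "from h import *;st()"; python3 -m handwheel '[[0,0,0.006,0.1,-1],[0,0,0.006,0.1,-1],[0,0,0,0,-1]]' >/dev/null; python3 -c "from h import *;st()";  python3 -m handwheel '[[0,0,0.006,0.1,-1],[0,0,0.006,0.1,-1],[0,0,0,0,-1]]' >/dev/null; python3 -c "from h import *;st()"
```

```text
t 12.43 jig [56.9 50.5 44.1] yaw err -68.61 F jig [ 2.5  3.6 -0.1] Tz -0.067 w 0.0356 g 30.0 j6 -30.1
t 12.68 jig [57.3 50.6 44. ] yaw err -80.0 F jig [ 4.1  3.5 -3.1] Tz -0.113 w 0.0355 g 30.0 j6 -18.7
t 12.93 jig [57.6 50.7 43.9] yaw err -91.44 F jig [ 4.3  3.6 -4.1] Tz -0.074 w 0.0354 g 30.0 j6 -7.3
```

```bash
python3 -m handwheel '[[0.15,0.2,0.05,0,-1],[0,0,0,0,-1]]' >/dev/null; python3 -c "from h import *;st()"; for i in 1; do python3 -m handwheel '[[0,0,0.006,0.1,-1],[0,0,0.006,0.1,-1],[0,0,0,0,-1]]' >/dev/null; python3 -c "from h import *;st()"; python3 -m handwheel '[[0,0,0.006,0.1,-1],[0,0,0.006,0.1,-1],[0,0,0,0,-1]]' >/dev/null; python3 -c "from h import *;st()";  python3 -m handwheel '[[0,0,0.006,0.1,-1],[0,0,0.006,0.1,-1],[0,0,0,0,-1]]' >/dev/null; python3 -c "from h import *;st()"; done
```

```text
t 13.1 jig [57.8 50.7 43.8] yaw err -91.41 F jig [-1.9  0.7  2.3] Tz 0.015 w 0.0356 g 30.0 j6 -7.2
t 13.35 jig [58.2 50.7 43.7] yaw err -103.06 F jig [-2.3 -0.1  1.6] Tz -0.116 w 0.0358 g 30.0 j6 4.5
t 13.6 jig [58.5 50.5 43.5] yaw err -114.45 F jig [-0.3 -1.   1.2] Tz -0.126 w 0.0355 g 30.0 j6 15.8
t 13.85 jig [58.8 50.3 43.4] yaw err -125.86 F jig [ 0.9 -1.1  1.5] Tz -0.03 w 0.0355 g 30.0 j6 27.2
```

```bash
python3 -m handwheel '[[0,0,0.006,0.1,-1],[0,0,0,0,-1]]' >/dev/null; python3 -c "from h import *;st()"; python3 -m handwheel '[[0,0,0.006,0.1,-1],[0,0,0,0,-1]]' >/dev/null; python3 -c "from h import *;st()";  python3 -m handwheel '[[0,0,0.006,0.1,-1],[0,0,0,0,-1]]' >/dev/null; python3 -c "from h import *;st()"; python3 -m handwheel '[[0,0,0.006,0.1,-1],[0,0,0,0,-1]]' >/dev/null; python3 -c "from h import *;st()"
```

```text
t 14.02 jig [59.  50.3 43.3] yaw err -131.56 F jig [ 0.6 -1.8  2.5] Tz -0.086 w 0.0352 g 30.0 j6 32.9
t 14.18 jig [59.1 50.1 43.3] yaw err -137.28 F jig [ 1.6 -3.3  0.7] Tz -0.087 w 0.0355 g 30.0 j6 38.7
t 14.35 jig [59.2 50.  43.2] yaw err -143.01 F jig [ 1.8 -4.1  1.2] Tz -0.078 w 0.0356 g 30.0 j6 44.4
t 14.52 jig [59.3 49.8 43.2] yaw err -148.74 F jig [ 2.8 -4.1  0.7] Tz -0.035 w 0.0355 g 30.0 j6 50.1
```

```bash
python3 -m handwheel '[[0,0.2,0.006,0.1,-1],[0,0,0,0,-1]]' >/dev/null; python3 -c "from h import *;st()"; python3 -m handwheel '[[0,0,0.006,0.1,-1],[0,0,0,0,-1]]' >/dev/null; python3 -c "from h import *;st()";  python3 -m handwheel '[[0,0,0.006,0.1,-1],[0,0,0,0,-1]]' >/dev/null; python3 -c "from h import *;st()"; python3 -m handwheel '[[0,0,0.006,0.1,-1],[0,0,0,0,-1]]' >/dev/null; python3 -c "from h import *;st()"
```

```text
t 14.68 jig [59.5 49.6 43. ] yaw err -154.45 F jig [0.4 0.1 3.1] Tz -0.055 w 0.0354 g 30.0 j6 55.7
t 14.85 jig [59.9 49.5 43. ] yaw err -160.1 F jig [ 1.3 -0.8  3.1] Tz 0.157 w 0.0355 g 30.0 j6 61.4
t 15.02 jig [60.4 49.4 43.1] yaw err -165.83 F jig [ 2.2 -1.5  1.9] Tz 0.27 w 0.0355 g 30.0 j6 67.1
t 15.18 jig [60.3 49.1 43.1] yaw err -171.59 F jig [ 3.  -1.8  1.8] Tz 0.227 w 0.0354 g 30.0 j6 72.9
```

```bash
python3 -m handwheel '[[0,0,0,0.05,-1]]' >/dev/null; python3 -c "from h import *;st()"; python3 -m handwheel '[[0,0,0,0.05,-1]]' >/dev/null; python3 -c "from h import *;st()"; echo back; for i in 1; do python3 -m handwheel '[[0,0,0,-0.02,-1]]' >/dev/null; python3 -c "from h import *;st()"; python3 -m handwheel '[[0,0,0,-0.02,-1]]' >/dev/null; python3 -c "from h import *;st()"; python3 -m handwheel '[[0,0,0,-0.02,-1]]' >/dev/null; python3 -c "from h import *;st()"; python3 -m handwheel '[[0,0,0,-0.02,-1]]' >/dev/null; python3 -c "from h import *;st()"; python3 -m handwheel '[[0,0,0,-0.02,-1]]' >/dev/null; python3 -c "from h import *;st()"; done
```

```text
t 15.27 jig [60.4 49.  43.1] yaw err -174.32 F jig [ 3.4 -2.2  3.3] Tz 0.604 w 0.0357 g 30.0 j6 75.6
t 15.35 jig [60.2 48.9 43.2] yaw err -177.26 F jig [ 3.8 -1.9  0.9] Tz 0.644 w 0.0355 g 30.0 j6 78.5
back
t 15.43 jig [60.2 48.9 43.2] yaw err -176.15 F jig [ 3.7 -2.2  2.3] Tz -0.058 w 0.0354 g 30.0 j6 77.4
t 15.52 jig [60.2 49.  43.2] yaw err -174.96 F jig [ 2.8 -3.   3.5] Tz -0.101 w 0.0357 g 30.0 j6 76.2
t 15.6 jig [60.2 49.  43.2] yaw err -173.89 F jig [ 2.9 -2.8  4.5] Tz -0.098 w 0.0354 g 30.0 j6 75.1
t 15.68 jig [60.2 49.1 43.2] yaw err -172.81 F jig [ 3.4 -2.8  3.6] Tz -0.144 w 0.0355 g 30.0 j6 74.1
t 15.77 jig [60.2 49.1 43.2] yaw err -171.7 F jig [ 3.2 -1.9  4.1] Tz -0.089 w 0.0359 g 30.0 j6 73.0
```

Driving clockwise gave 0.6 N m with the tool slipping on the nut, so it has bottomed. Reversing dropped the torque to a steady -0.1 at once, so backing off started at about -176.6°. The target is -86.6°.

```bash
python3 -m handwheel '[[0.1,0.1,-0.05,-0.1,-1],[0,0,-0.006,-0.1,-1],[0,0,-0.006,-0.1,-1],[0,0,-0.006,-0.1,-1],[0,0,0,0,-1]]' >/dev/null; python3 -c "from h import *;st()"; python3 -m handwheel '[[0,0,-0.006,-0.1,-1],[0,0,-0.006,-0.1,-1],[0,0,-0.006,-0.1,-1],[0,0,-0.006,-0.1,-1],[0,0,0,0,-1]]' >/dev/null; python3 -c "from h import *;st()"; python3 -m handwheel '[[0,0,-0.006,-0.1,-1],[0,0,-0.006,-0.1,-1],[0,0,-0.006,-0.1,-1],[0,0,-0.006,-0.1,-1],[0,0,0,0,-1]]' >/dev/null; python3 -c "from h import *;st()"
```

```text
t 16.18 jig [59.9 50.1 43.4] yaw err -148.6 F jig [-0.6  1.4  5.4] Tz 0.075 w 0.0357 g 30.0 j6 49.8
t 16.6 jig [59.2 50.8 43.7] yaw err -125.67 F jig [-2.1  2.2  6.1] Tz 0.045 w 0.0352 g 30.0 j6 26.9
t 17.02 jig [58.3 51.2 43.9] yaw err -102.74 F jig [-3.8  2.7  8.1] Tz 0.063 w 0.0352 g 30.0 j6 4.0
```

```bash
python3 -m handwheel '[[0.1,-0.15,-0.1,-0.1,-1],[0,0,-0.006,-0.1,-1],[0,0,-0.006,-0.08,-1],[0,0,0,0,-1],[0,0,0,0,-1],[0,0,0,0,-1]]' >/dev/null; python3 -c "
from h import *
st();c=cam('wrist');im=viewer.get_image('wrist')[:,:,::-1];cv2.imwrite('pics/w7.png',im)
print(proj('wrist',fromj(0,0,32),c),proj('wrist',fromj(0,0,25),c))
h=cv2.cvtColor(im,cv2.COLOR_BGR2HSV);m=((h[:,:,1]>110)&(h[:,:,0]>17)&(h[:,:,0]<32)&(h[:,:,2]>130)).astype(np.uint8)
n,l,s,ce=cv2.connectedComponentsWithStats(m);print([(s[i].tolist(),ce[i].round(1)) for i in range(1,n) if s[i,4]>15])
t=viewer.get_image('top')[:,:,::-1];s=viewer.get_image('side')[:,:,::-1];cv2.imwrite('pics/ts.png',np.vstack([t[130:330,100:500],s[100:300,150:550]]))"
```

```text
t 17.52 jig [57.7 51.3 44.2] yaw err -87.1 F jig [-3.1  3.2  6.2] Tz 0.055 w 0.0356 g 30.0 j6 -11.6
[244.31674618 292.67627347] [246.3580703  287.82225218]
[([248, 297, 12, 52, 278], array([252.5, 322.8])), ([393, 303, 4, 4, 16], array([394.5, 304.5])), ([391, 313, 9, 36, 144], array([395.9, 331.6])), ([191, 352, 284, 27, 2712], array([348. , 367.6]))]
```

```bash
python3 - <<'E'
from h import *
for n in("side","top"):
    im=viewer.get_image(n)[:,:,::-1]; u,v=proj(n,fromj(0,0,32)).round().astype(int)
    h=cv2.cvtColor(im,cv2.COLOR_BGR2HSV)[v-6:v+7,u-6:u+7]; b=(h[:,:,1]>90)&(h[:,:,0]>14)&(h[:,:,0]<35)
    print(n,u,v,b.sum(),np.argwhere(b).mean(0)-6 if b.any() else "")
st()
E
```

```text
side 297 202 7 [1.71428571 2.        ]
top 283 197 9 [0. 0.]
t 17.77 jig [57.6 51.3 44.1] yaw err -87.1 F jig [-5.3  2.7  4.2] Tz 0.054 w 0.0355 g 30.0 j6 -11.6
```

The pin shows brass in both fixed views. The nut is gripped about 89.5° back from the bottom. I hand in.

```bash
python3 -c "from bench import workorder;print(workorder.close_job())"
```

```text
the job is handed in; nothing more can be done
None
```

I handed the job in at about 18 s with the strap home, the pin up, and the nut bottomed out, backed off about 89.5° and still gripped; the other tools and the tin were not touched.

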